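# Snap the fuse into the pump's switch unit and switch it on

## Robot

A 6-joint arm with a two-finger parallel gripper is mounted at the origin on the work surface. World frame = base frame: x ahead of the robot, y to its left, z up, the work surface at z = 0. Lengths are in m, angles in rad, forces in N, time in s.
With the tool pointing down it reaches from about 0.35 to 0.725 m from the base axis. Payload 4.3 kg.
Tool frame: the origin (TCP) lies midway between the tips of the shut fingers; the grasp point (between the pads) lies 19 mm behind it; z points along the fingers, y is the direction in which the jaws open and shut (so a half turn about z gives the same grasp; the last joint's range is limited). The gripper opens to 85 mm and grips with 20 to 120 N. Pads are 22 mm wide; open, the fingers measure 114 mm over their backs; the gripper's body (76 mm by 85 mm) begins 54 mm behind the grasp point. The pads swing forward as they close: fully open they stand 13 mm farther back than shut.
Start: joints at [1.138, 0.377, 0.081, 1.274, 0, 1.46], TCP at [0.182, 0.545, 0.231] pointing down, gripper open.
Joint ranges: [-2.72, 2.72], [-0.84, 1.66], [-1.02, 1.22], [-1.77, 2.12], [-1.37, 1.28], [-3.14, 3.14]. Speed limits (rad/s): [2.57, 2.57, 3.14, 3.14, 3.14, 3.14].

## Interface

Orientations are given as a unit quaternion [x, y, z, w].
In Python, from station import env gives the robot as it stands.
- The arm moves only by the shell command python3 -m inch 'ROWS'. ROWS is JSON, a list of rows, each a list of 3 entries, a list of its own where there are three numbers: the shift along the world's x, y, z in cm, then the turn, a rotation vector about the world's x, y, z in rad, then the opening, from 0 (shut) to 1 (fully open). In form: [[[x, y, z], [rx, ry, rz], fingers], ...]. A call has 1 to 10 rows; each row is the pose to reach, as a shift and turn from the pose commanded when the call began; what a row does not reach only later rows make up. A row lasts 1/10 s, in which the tool goes at most 50 mm and 8.59 degrees, less where a joint would pass 70% of its speed; a pose out of reach is approached as far as the arm can. A call with a gripper value outside its range is refused whole. The fingers move at their own pace and stop on an object; the grip force is fixed at half the most. Time passes only in rows, so rows that repeat a pose let the fingers close. It gives the time, the measured TCP pose, the force and the opening at its end, in the units of the state.
- env.sense(): the state, without advancing time (a new reading comes with each control period).
- env.snapshot(name): name is "side" or "top" or "wrist"; returns the picture (384x512x3 uint8, red, green, blue); there is no depth.
- env.camera_info(name): a dict with "K" (3x3 intrinsics, pixels), "R" (3x3) and "t" (3): a world point X has camera coordinates R X + t; the wrist camera has in their place "mount" (4x4, takes a point from camera to tool coordinates, whose origin is the TCP and whose axes are the flange's). Camera axes: x right, y down, z forward; pixel columns grow to the right and rows downward; lengths in m; the calibration is good to about 2 mm. A picture is of the moment at which its call begins: read the wrist's pose just before it. camera_info takes no time and is no camera call.
- env.finish_job(): hands the job in, once; it reports no verdict.
Trained networks look in the newest picture that a camera, given by its name, has taken for a name from the list of things; names that differ only in an ending like _2 or _b are one class to them, and where a whole thing is asked for, a point or a joint stands for the part that bears it (a point fixed in the world has none). Each returns a list of dicts, best first, with "confidence" (0 to 1); they miss things now and then, are a little off and sometimes report something else, mostly with a low value. They report only what shows in the picture. A call takes as long as a camera call. They do not tell look-alikes from the thing itself.
- env.search_frame(camera, query): "position" ([x, y, z] in m, in world coordinates, good to about 4 mm: the middle of the surface that is visible of it).
The state is a dict: "time_s": time; "q": joint angles; "qd": joint speeds; "tau": joint torques, N m; "tool_pos": TCP position; "eef_rot": TCP orientation; "ft_force": force on the tool from outside, world axes, zero at the start; "ft_torque": the same for the moment, N m; "width": finger opening in m.
Only numpy, scipy, OpenCV 4.12 (cv2) and the standard library are available. Lean on these libraries where they do the work, as an engineer would, in place of code of your own. Each camera call takes 0.05 s, during which the arm holds its last target.

## Task

Take the long fuse out of the wooden cradle, press it gently straight down between the two spring clips of the pump's switch unit until it snaps in and lies fully home on its rests, and let go of it. Only then throw the isolator lever all the way over to on. Do not crack the ceramic by pressing hard, and leave the short fuse and the screwdriver where they are.

Things in the scene. Friction and masses are not known exactly. Their poses are not given: they have to be found in the camera images.
- fuse_center (a point): Centre of the long fuse, 0.2 to 0.4 kg; x axis along it. In the middle a square white ceramic body 60 mm long, 30 by 30 mm across (grasp its flats); at each end a round steel cap, diameter 26 mm. 110 mm over all, ends alike: the last 3.5 mm of length taper all round from radius 13 to 9 mm. It starts level in the cradle, centre 45 mm above the table.
- fuse: The same fuse as a solid; origin and axes as fuse_center. The ceramic cracks if the contact forces between the fuse and the switch unit, clips included, add up to more than 40 N.
- cradle: Fixed wooden spares cradle: base 150 mm (x) by 75 by 8 mm with two U-shaped rests under the fuse's caps, 40 mm either side of the middle, up to 51 mm high. Origin: centre of its underside, on the table. The fuse lies along its x axis and lifts straight up; beside the ceramic body the space is clear down to the base.
- unit: Fixed switch unit. Origin: on the table, under the middle of the fuse's place; the fuse belongs level along the unit's y axis, either way round. Grey base plate 110 mm (x) by 235 mm (y -88 to 148 mm), 12 mm thick. On it a black bridge, 50 mm (x) by 148 mm (y), with two rests for the fuse and a copper spring clip beyond each end of it. The isolator lever stands at y 110 mm.
- seat (a point): Fixed on the unit, 52 mm above the table: where the seated fuse's centre lies if the bridge is at its lowest; axes as the unit's. The fitter clamped the bridge 0 to 20 mm higher, which is not measured: feel for it. Flared U-shaped rests hold the caps 40 mm either side of the middle (1.5 mm side play); the bridge floor is 32 mm under the seated fuse's axis.
- clip_a (a joint): Copper spring leaf, 20 mm wide, at the unit's -y end, on the bridge: hinge 36 mm under the seated fuse's axis, inward round bead (radius 3 mm) 49 mm above the hinge; at rest the two beads stand 104 mm apart. 0 rad at rest, grows as it is spread outward, about 0.06 while an end of the fuse passes, near 0 when the fuse has snapped in under the beads.
- clip_b (a joint): The same at the +y end. Going down, the chamfers meet the beads about 27 mm above the seat and the push peaks at about 7 to 12 N some 4 mm lower; then the end faces slide at a few N until, about 5 mm above the seat, the beads snap in over the upper chamfers and pull the fuse down onto its rests. After the snap only the rests resist a downward push.
- isolator (a joint): Isolator lever: 0 rad off (leaning to the unit's -x), 1.0 rad fully on (leaning to +x); it stays where it is left and resists by about 1 N at the tip. Pivot at unit x 0, y 110 mm, 34 mm above the table; lever 80 mm long, leaning 0.5 rad either side of upright.
- isolator_tip (a point): Centre of the black ball, 26 mm in diameter, at the tip of the isolator lever.
- short_fuse_center (a point): Centre of a shorter fuse (64 mm long, 24 mm square body) lying in the shallow steel tray (130 mm by 160 mm, 30 mm high); it does not fit, leave it.
- screwdriver: Screwdriver lying on the table, a bystander. Origin under its middle.
Mind the look-alikes: they are no part of the job. Leave any orange or yellow look-alike of the fuse alone.

How it is judged:
By the outcome, as a careful person would: the job done as asked, in the order asked, and still so for the second after the job is handed in, with the robot touching nothing.
It also fails if it takes over 70 s, if anything falls off the work surface, if the arm or the gripper's body presses on something with over 40 N, if the wrist force passes 120 N, or if a joint passes its speed limit or range.

## Working session

There is one attempt and no reset: what is moved stays moved. The work goes in short steps, Python scripts to look and compute and a shell command to move; the robot and the scene stay as the last step left them, time stands still between calls to the robot, and variables do not carry over. Pictures are saved under pics/ and viewed, and the job is handed in when it is done.

```bash
ls; mkdir -p pics
python3 - <<'E'
from station import env
import cv2
s=env.sense(); print(s)
for n in ["side","top","wrist"]:
    im=env.snapshot(n); cv2.imwrite(f"pics/{n}0.png",im[:,:,::-1])
    ci=env.camera_info(n); print(n,ci)
for n in ["top","side"]:
  for q in ["fuse","cradle","unit","isolator_tip","clip_a","clip_b","short_fuse_center","screwdriver"]:
    print(n,q,[(round(d['confidence'],2),[round(float(v),3) for v in d['position']]) for d in env.search_frame(n,q)])
print(env.sense()['time_s'])
E
```

```text
pics
{'time_s': 0.0, 'q': array([ 1.13769964e+00,  3.78062061e-01,  7.96401409e-02,  1.27435765e+00,
       -2.54837763e-06,  1.46049559e+00]), 'qd': array([ 0.00079882,  0.00146813,  0.00053695,  0.00011519, -0.00115954,
       -0.00021287]), 'tau': array([ 1.50581818e-03, -4.63598192e+01,  2.69877505e+01,  2.04845140e-02,
        1.26603613e-04,  2.46485605e-06]), 'tool_pos': array([0.18213017, 0.54472796, 0.23036693]), 'eef_rot': array([ 1.60698091e-01,  9.87003111e-01, -9.55587868e-04, -2.64892437e-04]), 'ft_force': array([-0.29632722, -0.10807119, -0.22168779]), 'ft_torque': array([-0.01098709,  0.02406553,  0.02941503]), 'width': 0.08544530778778822}
side {'K': array([[354.83322245,   0.        , 255.48671412],
       [  0.        , 354.83322245, 186.97065066],
       [  0.        ,   0.        ,   1.        ]]), 'R': array([[-0.99615175, -0.08474245,  0.02236978],
       [-0.06184949,  0.49884309, -0.86448262],
       [ 0.06209937, -0.86253944, -0.5021647 ]]), 't': array([0.54037708, 0.16298602, 0.92755328])}
top {'K': array([[383.06097663,   0.        , 248.46379555],
       
[... 1212 characters left out ...]
iver [(0.53, [0.727, -0.037, 0.023])]
side fuse [(0.82, [0.445, -0.325, 0.055]), (0.68, [0.614, -0.275, 0.029]), (0.67, [0.35, -0.158, 0.03]), (0.46, [0.366, -0.513, 0.025]), (0.25, [0.543, 0.006, 0.031])]
side cradle [(0.89, [0.448, -0.316, 0.014])]
side unit [(0.94, [0.545, 0.008, 0.034])]
side isolator_tip [(0.65, [0.537, 0.053, 0.105])]
side clip_a [(0.72, [0.554, -0.006, 0.072]), (0.58, [0.538, -0.123, 0.082]), (0.51, [0.449, -0.317, 0.01])]
side clip_b [(0.72, [0.554, -0.006, 0.072]), (0.58, [0.538, -0.123, 0.082]), (0.51, [0.449, -0.317, 0.01])]
side short_fuse_center [(0.92, [0.478, 0.319, 0.026])]
side screwdriver [(0.78, [0.727, -0.022, 0.021]), (0.66, [0.537, -0.123, 0.083])]
0.95
```

Run:
```python
import cv2
for n in ["top0","side0"]:
    im=cv2.imread(f"pics/{n}.png"); cv2.imwrite(f"pics/{n}b.png",cv2.resize(im,(800,600),interpolation=cv2.INTER_CUBIC))
```

```text
(no output)
```

View pics/top0b.png

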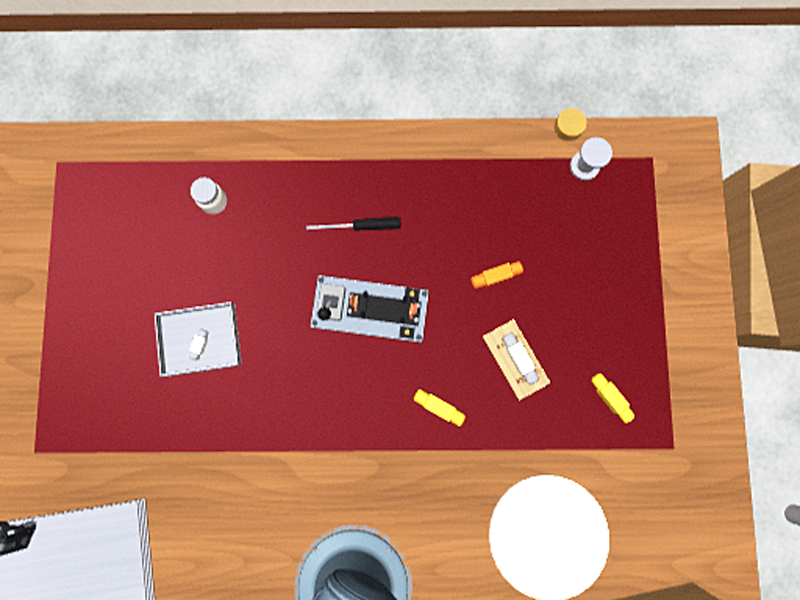

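View pics/side0b.png

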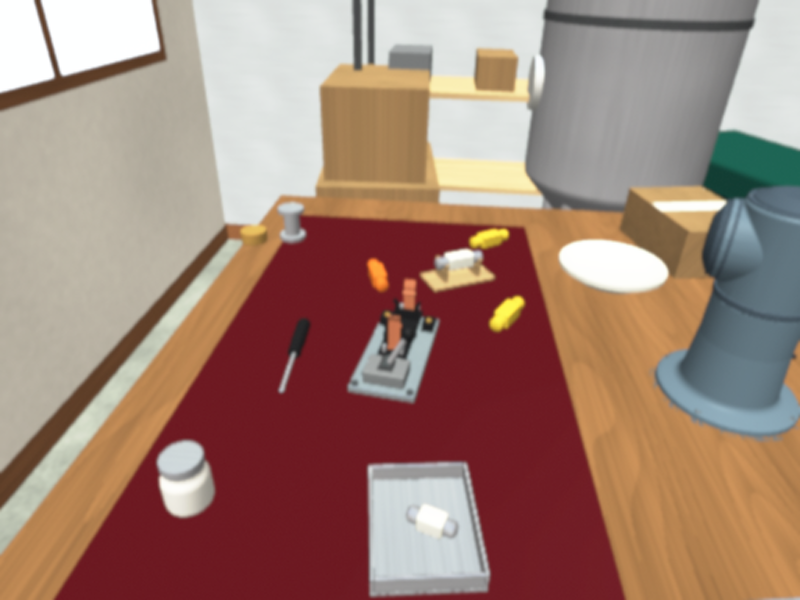

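The top view (800 px scale) shows these candidates:
- White fuse with steel caps in the wooden cradle, at (519,357).
- Yellow look-alikes at (440,407) and (613,398), and an orange one at (497,274).
- The short white fuse in the tray, at (199,344).

The one in the cradle is the long fuse: it has a white square body with steel caps and lies on the wooden rests. The switch unit is at (370,308), with its lever at the left end. I'll confirm the fuse in a crop and move to look at the unit on the way.

```bash
python3 - <<'E'
import cv2
im=cv2.imread("pics/top0.png")
a=cv2.resize(im[170:290,260:420],(800,600),interpolation=cv2.INTER_CUBIC); cv2.imwrite("pics/crop_fuse.png",a)
E
python3 -m inch '[[[3,-4,0],[0,0,-0.12],1],[[6,-8,0],[0,0,-0.24],1],[[8.5,-12.5,0],[0,0,-0.36],1],[[11,-17,0],[0,0,-0.48],1],[[13.5,-21.5,0],[0,0,-0.6],1],[[16,-26,0],[0,0,-0.72],1],[[18.5,-30.5,0],[0,0,-0.84],1],[[21,-35,0],[0,0,-0.96],1],[[23.5,-39,-1],[0,0,-1.08],1],[[26,-43,-2],[0,0,-1.2],1]]'
```

```text
time_s: 1.95
tool_pos: [0.441, 0.1178, 0.2129]
eef_rot: [0.692, 0.722, 0.001, 0.001]
ft_force: [1.1, -0.5, -0.3]
width: 0.0854
```

View pics/crop_fuse.png

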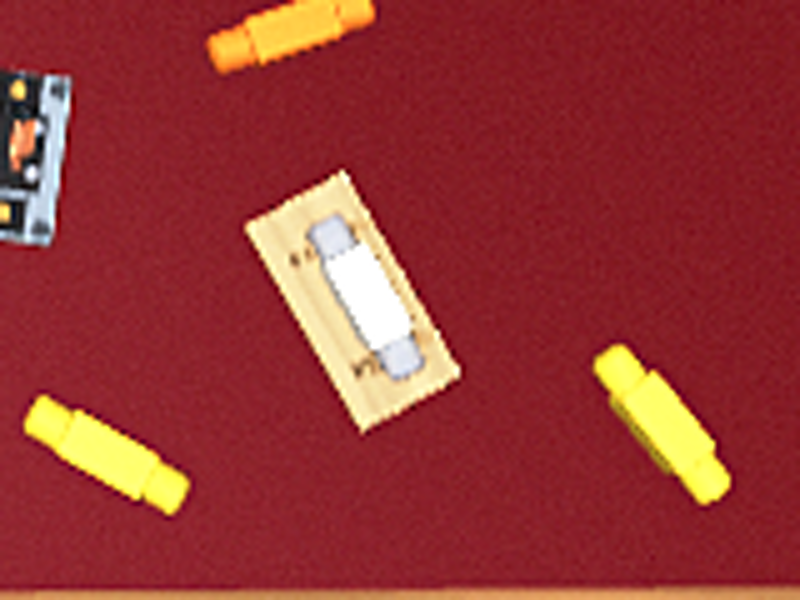

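The crop confirms it: a white square body with grey steel caps at crop (367,297), on the wood. The yellow and orange ones are decoys. Next I'll move above the unit.

```bash
python3 -m inch '[[[2,-4.3,-0.5],[0,0,-0.1],1],[[4,-8.6,-1],[0,0,-0.19],1],[[6,-13,-1.5],[0,0,-0.19],1],[[9,-18,-2.5],[0,0,-0.19],1],[[9,-18,-2.5],[0,0,-0.19],1],[[9,-18,-2.5],[0,0,-0.19],1]]'
python3 - <<'E'
from station import env
import cv2,json
s=env.sense(); im=env.snapshot("wrist"); cv2.imwrite("pics/wu.png",im[:,:,::-1])
json.dump(dict(p=list(s['tool_pos']),q=list(s['eef_rot'])),open("wu.json","w")); print(s['tool_pos'],s['eef_rot'],s['ft_force'])
cv2.imwrite("pics/wu_b.png",cv2.resize(im[:,:,::-1],(800,600),interpolation=cv2.INTER_CUBIC))
for q in ["clip_a","isolator_tip","unit"]: print(q,[(round(d['confidence'],2),d['position']) for d in env.search_frame("wrist",q)])
E
```

```text
time_s: 2.55
tool_pos: [0.5301, -0.0618, 0.1867]
eef_rot: [0.756, 0.654, -0.0, -0.0]
ft_force: [-0.9, -0.0, -0.3]
width: 0.0854
[ 0.53006694 -0.06176148  0.18674101] [ 7.56418062e-01  6.54088341e-01 -1.54237854e-04 -3.66044347e-04] [-0.86555516 -0.04076008 -0.28593046]
clip_a [(0.88, [0.5402, -0.1247, 0.0862]), (0.87, [0.5536, -0.0095, 0.0816]), (0.27, [0.5349, 0.0472, 0.1141])]
isolator_tip [(0.75, [0.5356, 0.0495, 0.1149])]
unit [(0.9, [0.5468, -0.0177, 0.0347])]
```

View pics/wu_b.png

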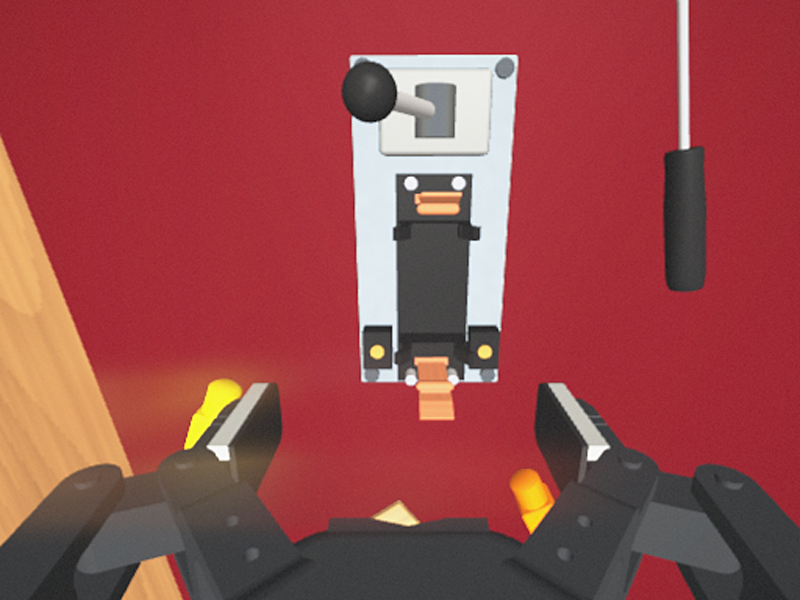

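Wrist view: base plate corners at about (349,56), (518,56), (361,381) and (497,381). The lever ball is at (369,91), leaning to the left (off). The clips are at (438,205) and (435,385).

```bash
cat > h.py <<'E'
import numpy as np, cv2, json
from scipy.spatial.transform import Rotation as Ro
from station import env
def ray(px,js):
    ci=env.camera_info("wrist"); K,M=ci['K'],ci['mount']
    d=np.linalg.inv(K)@np.vstack([np.asarray(px,float).T,np.ones(len(px))])
    R=Ro.from_quat(js['q']).as_matrix()
    return R@M[:3,3]+js['p'], (R@M[:3,:3]@d).T
def onplane(px,js,z):
    o,d=ray(px,js); return o+d*((z-o[2])/d[:,2])[:,None]
def proj(X,js):
    ci=env.camera_info("wrist"); K,M=ci['K'],ci['mount']
    T=np.eye(4);T[:3,:3]=Ro.from_quat(js['q']).as_matrix();T[:3,3]=js['p']
    C=np.linalg.inv(T@M); c=C[:3,:3]@np.asarray(X).T+C[:3,3:]
    p=K@c; return (p[:2]/p[2]).T
E
python3 - <<'E'
from h import *
js=json.load(open("wu.json")); im=cv2.imread("pics/wu.png"); 
hsv=cv2.cvtColor(im,cv2.COLOR_BGR2HSV)
red=((hsv[...,0]<8)|(hsv[...,0]>165))&(hsv[...,1]>110)
m=(~red).astype(np.uint8); m[:, :215]=0; m[:,340:]=0; m[246:]=0; m[:30]=0
# left/right edge lines per row (avoid ball rows)
for side in (0,1):
    pts=[]
    for r in range(85,238):
        xs=np.flatnonzero(m[r]); 
        if len(xs): pts.append([(xs[0]-0.5) if side==0 else (xs[-1]+0.5),r])
    w=onplane(pts,js,0.012)[:,:2].astype(np.float32)
    l=cv2.fitLine(w,cv2.DIST_HUBER,0,1e-4,1e-4).ravel(); print("edge",side,l, np.degrees(np.arctan2(l[1],l[0])))
top=[];bot=[]
for c in range(262,325):
    ys=np.flatnonzero(m[:,c]); top.append([c,ys[0]-0.5])
for c in list(range(236,258))+list(range(295,314)):
    ys=np.flatnonzero(m[:,c]); bot.append([c,ys[-1]+0.5])
for n,p in(("top",top),("bot",bot)):
    w=onplane(p,js,0.012)[:,:2].astype(np.float32)
    l=cv2.fitLine(w,cv2.DIST_HUBER,0,1e-4,1e-4).ravel(); print(n,l,np.degrees(np.arctan2(l[1],l[0])))
E
```

```text
edge 0 [ 0.14271426  0.9897639   0.4932073  -0.04671647] 81.79506
edge 1 [ 0.14615148  0.9892622   0.6027063  -0.05683881] 81.59603
top [ 0.98946315 -0.14478473  0.5839904   0.07821281] -8.324814
bot [ 0.98961145 -0.14376782  0.5361972  -0.1515077 ] -8.265933
```

```bash
python3 -m inch '[[[-1.4,-4.4,0.5],[0,0,-0.13],1],[[-2.8,-8.8,0.5],[0,0,-0.26],1],[[-4.2,-13.2,0.5],[0,0,-0.4],1],[[-5.6,-17.6,0.5],[0,0,-0.53],1],[[-7,-22,0.5],[0,0,-0.67],1],[[-8.5,-25.5,0.5],[0,0,-0.8],1],[[-8.5,-25.5,0.5],[0,0,-0.9],1],[[-8.5,-25.5,0.5],[0,0,-0.9],1],[[-8.5,-25.5,0.5],[0,0,-0.9],1]]'
python3 - <<'E'
from station import env
import cv2,json
s=env.sense(); im=env.snapshot("wrist"); cv2.imwrite("pics/wc.png",im[:,:,::-1])
json.dump(dict(p=list(s['tool_pos']),q=list(s['eef_rot'])),open("wc.json","w")); print(s['tool_pos'],s['eef_rot'],s['ft_force'])
cv2.imwrite("pics/wc_b.png",cv2.resize(im[:,:,::-1],(800,600),interpolation=cv2.INTER_CUBIC))
for q in ["fuse","cradle"]: print(q,[(round(d['confidence'],2),d['position']) for d in env.search_frame("wrist",q)])
E
```

```text
time_s: 3.65
tool_pos: [0.445, -0.3141, 0.1927]
eef_rot: [0.965, 0.263, 0.0, -0.0]
ft_force: [-0.9, 0.3, 0.8]
width: 0.0853
[ 0.44503314 -0.31406036  0.19272522] [ 9.64741698e-01  2.63198462e-01  1.60664975e-04 -1.28714662e-05] [-0.86756841  0.25580364  0.80149074]
fuse [(0.73, [0.6163, -0.2993, 0.0262]), (0.66, [0.4465, -0.3335, 0.0557]), (0.56, [0.3498, -0.1781, 0.0314]), (0.46, [0.3432, -0.5223, 0.0175])]
cradle [(0.74, [0.5056, -0.1264, 0.0127]), (0.57, [0.4592, -0.3243, 0.0075])]
```

View pics/wc_b.png

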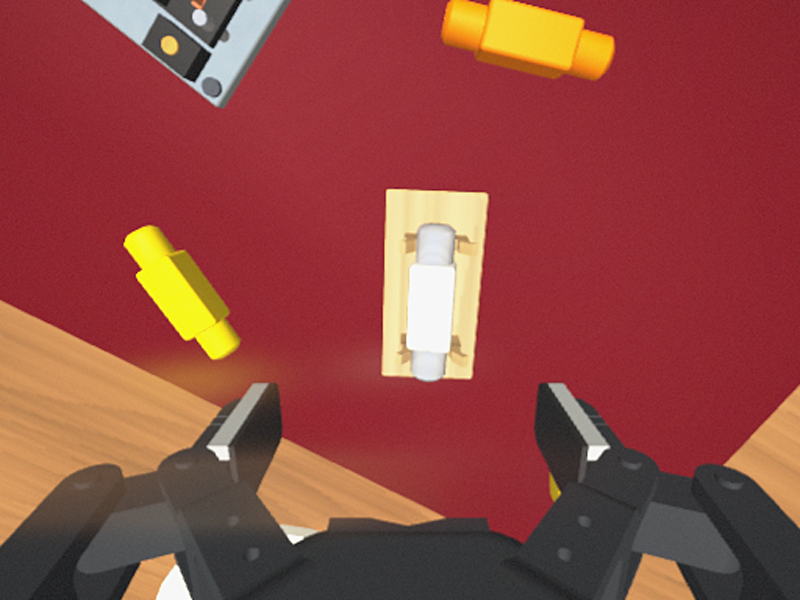

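Wrist view: the white body's top face spans about (411..455, 264..351), with steel caps at (435,243) and (429,366), lying nearly aligned with the tool. I'll measure it precisely.

Run:
```python
from h import *
js=json.load(open("wc.json")); im=cv2.imread("pics/wc.png"); hsv=cv2.cvtColor(im,cv2.COLOR_BGR2HSV)
m=((hsv[...,2]>235)&(hsv[...,1]<18)).astype(np.uint8); m2=np.zeros_like(m); m2[160:232,250:300]=m[160:232,250:300]
n,lab,st,c=cv2.connectedComponentsWithStats(m2); i=1+np.argmax(st[1:,4]); print(st[i],c[i])
cs,_=cv2.findContours((lab==i).astype(np.uint8),cv2.RETR_EXTERNAL,cv2.CHAIN_APPROX_NONE)
w=onplane(cs[0][:,0,:],js,0.06)[:,:2]*1000
r=cv2.minAreaRect(w.astype(np.float32)); print("body",r)
red=((hsv[...,0]<8)|(hsv[...,0]>165))&(hsv[...,1]>150)
m=(~red).astype(np.uint8); m2=np.zeros_like(m); m2[110:250,235:320]=m[110:250,235:320]
m2=cv2.morphologyEx(m2,cv2.MORPH_OPEN,np.ones((5,5),np.uint8))
cs,_=cv2.findContours(m2,cv2.RETR_EXTERNAL,cv2.CHAIN_APPROX_NONE); k=max(cs,key=cv2.contourArea)
w=onplane(k[:,0,:],js,0.008)[:,:2]*1000
print("cradle",cv2.minAreaRect(w.astype(np.float32)))
R=Ro.from_quat(js['q']).as_matrix(); print(np.degrees(np.arctan2(R[1,1],R[0,1])))
```

```text
[ 260  169   31   57 1548] [274.90826873 196.72868217]
body ((441.68865966796875, -333.8550720214844), (60.27680587768555, 29.054691314697266), 28.308435440063477)
cradle ((441.6162109375, -338.5184326171875), (153.71900939941406, 75.6326675415039), 28.1929988861084)
-59.48013503142751
```

```bash
python3 -m inch '[[[-0.25,-2.1,-3],[0,0,-0.039],1],[[-0.25,-2.1,-6.3],[0,0,-0.039],1],[[-0.25,-2.1,-6.3],[0,0,-0.039],1],[[-0.25,-2.1,-6.3],[0,0,-0.039],1]]'
python3 - <<'E'
from h import *
s=env.sense(); im=env.snapshot("wrist")[:,:,::-1].copy(); cv2.imwrite("pics/wc2.png",im)
js=dict(p=list(s['tool_pos']),q=list(s['eef_rot'])); json.dump(js,open("wc2.json","w")); print(s['tool_pos'],s['ft_force'])
cv2.imwrite("pics/wc2_b.png",cv2.resize(im,(800,600),interpolation=cv2.INTER_CUBIC))
hsv=cv2.cvtColor(im,cv2.COLOR_BGR2HSV)
m2=((hsv[...,2]>235)&(hsv[...,1]<18)).astype(np.uint8); m2[300:]=0
n,lab,st,c=cv2.connectedComponentsWithStats(m2); i=1+np.argmax(st[1:,4]); print(st[i],c[i])
cs,_=cv2.findContours((lab==i).astype(np.uint8),cv2.RETR_EXTERNAL,cv2.CHAIN_APPROX_NONE)
w=onplane(cs[0][:,0,:],js,0.06)[:,:2]*1000
print("body",cv2.minAreaRect(w.astype(np.float32)))
R=Ro.from_quat(js['q']).as_matrix(); print(np.degrees(np.arctan2(R[1,1],R[0,1])))
E
```

```text
time_s: 4.2
tool_pos: [0.442, -0.3352, 0.1294]
eef_rot: [0.97, 0.243, -0.001, -0.001]
ft_force: [0.1, -0.5, -0.3]
width: 0.0857
[ 0.44195824 -0.33517975  0.12938931] [ 0.07795039 -0.48558705 -0.26364755]
[ 240  169   37   72 2471] [258.50060704 203.84945366]
body ((441.7882385253906, -334.0210266113281), (60.23493194580078, 28.49321746826172), 28.270904541015625)
-61.848544951163355
```

View pics/wc2_b.png

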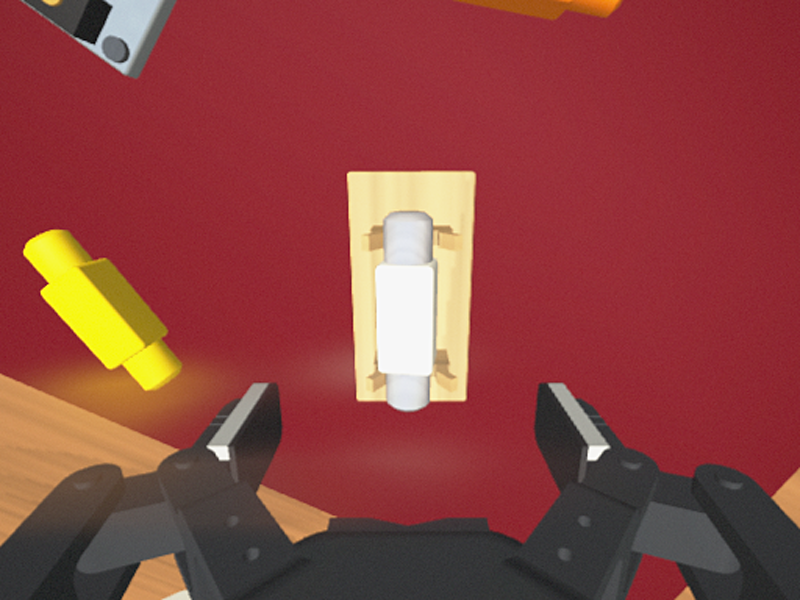

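Body and caps are centred between the fingers (column about 408 of 800), and the measurements agree. Descending to grasp.

```bash
python3 -m inch '[[[0,0,-3],[0,0,0],1],[[0,0,-6],[0,0,0],1],[[0,0,-9],[0,0,0],1],[[0,0,-10.5],[0,0,0],1],[[0,0,-10.5],[0,0,0],1],[[0,0,-10.5],[0,0,0],0],[[0,0,-10.5],[0,0,0],0],[[0,0,-10.5],[0,0,0],0],[[0,0,-10.5],[0,0,0],0],[[0,0,-10.5],[0,0,0],0]]'; python3 -m inch '[[[0,0,0],[0,0,0],0],[[0,0,0],[0,0,0],0]]'
```

```text
time_s: 5.25
tool_pos: [0.443, -0.3371, 0.0255]
eef_rot: [0.97, 0.242, 0.001, 0.001]
ft_force: [-0.9, 0.7, 6.6]
width: 0.0294
time_s: 5.45
tool_pos: [0.443, -0.3371, 0.0256]
eef_rot: [0.97, 0.242, 0.001, 0.001]
ft_force: [-0.6, 0.5, 6.8]
width: 0.0291
```

```bash
python3 -m inch '[[[0,0,2],[0,0,0],0],[[0,0,4],[0,0,0],0],[[0,0,7],[0,0,0],0],[[0,0,10],[0,0,0],0],[[0,0,14],[0,0,0],0],[[1.5,4,14],[0,0,0.1],0],[[3,8,14],[0,0,0.22],0],[[4.5,12,14],[0,0,0.34],0],[[6,16,14],[0,0,0.46],0],[[7.5,20,14],[0,0,0.58],0]]'
python3 -m inch '[[[1.3,3.5,0],[0,0,0.13],0],[[2.6,7.0,0],[0,0,0.26],0],[[2.6,7.0,0],[0,0,0.357],0],[[2.6,7.0,0],[0,0,0.357],0],[[2.6,7.0,0],[0,0,0.357],0],[[2.6,7.0,0],[0,0,0.357],0]]'
python3 - <<'E'
from h import *
s=env.sense(); im=env.snapshot("wrist")[:,:,::-1].copy(); cv2.imwrite("pics/wi.png",im)
js=dict(p=list(s['tool_pos']),q=list(s['eef_rot'])); json.dump(js,open("wi.json","w")); print(s['tool_pos'],s['ft_force'],s['ft_torque'],s['width'])
R=Ro.from_quat(js['q']).as_matrix(); print(R)
cv2.imwrite("pics/wi_b.png",cv2.resize(im,(800,600),interpolation=cv2.INTER_CUBIC))
E
```

```text
time_s: 6.45
tool_pos: [0.5168, -0.1346, 0.1636]
eef_rot: [0.859, 0.512, -0.001, -0.001]
ft_force: [0.6, -0.8, -3.2]
width: 0.0294
time_s: 7.05
tool_pos: [0.5427, -0.0671, 0.164]
eef_rot: [0.757, 0.653, -0.0, -0.0]
ft_force: [-0.8, -0.2, -3.6]
width: 0.0294
[ 0.54272516 -0.0670727   0.16402006] [-0.84392576 -0.23079467 -3.59931281] [-0.00187071  0.02115058  0.00902801] 0.029378935568487446
[[ 1.46169550e-01  9.89259221e-01 -8.09574799e-04]
 [ 9.89259551e-01 -1.46169545e-01  6.64980262e-05]
 [-5.25513942e-05 -8.10599589e-04 -9.99999670e-01]]
```

View pics/wi_b.png

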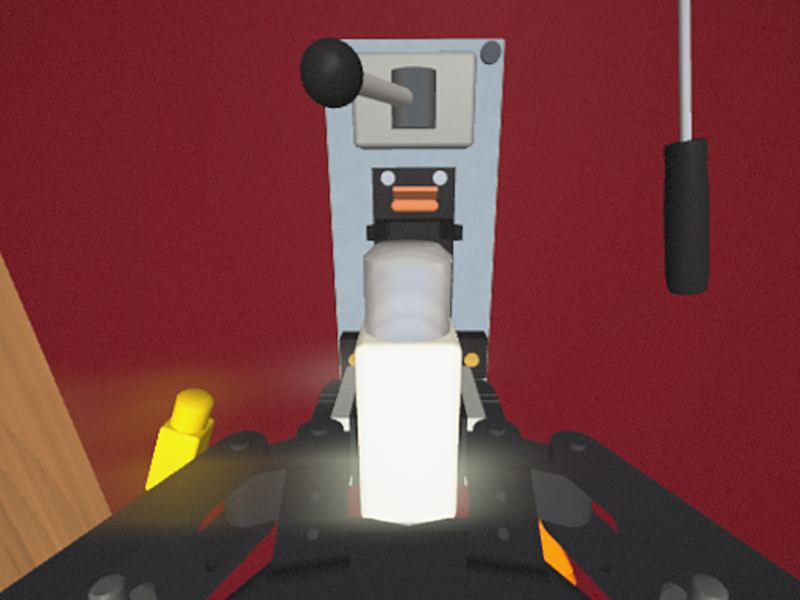

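The fuse sits straight in the grip (cap centre column about 408, which is the finger middle). Clip_b is at (415,200) and the lever is still left. I'll measure the unit's centreline relative to the fuse in this same picture.

Run:
```python
from h import *
js=json.load(open("wi.json")); im=cv2.imread("pics/wi.png"); hsv=cv2.cvtColor(im,cv2.COLOR_BGR2HSV)
red=((hsv[...,0]<8)|(hsv[...,0]>165))&(hsv[...,1]>110)
m=(~red).astype(np.uint8); m[:,:180]=0; m[:,350:]=0
xh=np.array([.9895,-.1444]); yh=np.array([.1444,.9895])
R=Ro.from_quat(js['q']).as_matrix(); p=np.array(js['p'])
es=[]
for side in (0,1):
    pts=[]
    for r in range(85,200):
        xs=np.flatnonzero(m[r]); pts.append([(xs[0]-.5) if side==0 else xs[-1]+.5,r])
    w=onplane(pts,js,.012)[:,:2]; l=cv2.fitLine(w.astype(np.float32),cv2.DIST_HUBER,0,1e-4,1e-4).ravel()
    print(np.degrees(np.arctan2(l[1],l[0]))); es.append(l[2:]@xh)
print("edges x",es,np.mean(es))
top=[[c,np.flatnonzero(m[:,c])[0]-.5] for c in range(245,310)]
print("top y",(onplane(top,js,.012)[:,:2]@yh).mean()-.148)
print("tool in unit axes",p[:2]@xh,p[:2]@yh)
# clip orange blob (far clip)
o=((hsv[...,0]>3)&(hsv[...,0]<18)&(hsv[...,1]>100)&(hsv[...,2]>150)).astype(np.uint8); o[:110]=0;o[150:]=0;o[:,:220]=0;o[:,310:]=0
ys,xs=np.nonzero(o); print("clip px",xs.min(),xs.max(),ys.min(),ys.max())
for z in (.065,.075,.085): print(z,onplane([[(xs.min()+xs.max())/2,(ys.min()+ys.max())/2]],js,z)[:,:2]@xh, onplane([[xs.mean(),ys.max()]],js,z)[:,:2]@yh)
# cap outline in rows 165..205
for r in (165,175,185,195,205):
    row=hsv[r,200:320]; print(r,(hsv[r,:,1]<60)[220:300].astype(int).nonzero()[0][[0,-1]]+220)
```

```text
81.782265
81.859474
edges x [np.float64(0.4949096054531634), np.float64(0.6047376572728157)] 0.5498236313629896
top y 0.013598762315031043
tool in unit axes 0.5467118450942884 0.012001079447906236
clip px 250 280 119 134
0.065 [0.54993284] [0.06614443]
0.075 [0.54980386] [0.06696165]
0.085 [0.54967488] [0.06777886]
165 [220 299]
175 [220 299]
185 [220 299]
195 [220 299]
205 [220 299]
```

```bash
python3 -m inch '[[[0.42,0.19,-1],[0,0,0.003],0],[[0.42,0.19,-3],[0,0,0.003],0],[[0.42,0.19,-3],[0,0,0.003],0],[[0.42,0.19,-3],[0,0,0.003],0]]'
python3 - <<'E'
from h import *
js=json.load(open("wi.json")); R=Ro.from_quat(js['q']).as_matrix(); p=np.array(js['p'])
for z in (-.0175,-.0195,-.0215):
    P=[[.055,0,z-.009],[.0515,0,z-.013],[.030,0,z-.015],[-.03,0,z-.015]]
    print(z,[(np.round(v/.64)).tolist() for v in proj([R@np.array(a)+p for a in P],js)])
s=env.sense(); im=env.snapshot("wrist")[:,:,::-1].copy(); cv2.imwrite("pics/wi2.png",im)
js=dict(p=list(s['tool_pos']),q=list(s['eef_rot'])); print(js['p'],s['ft_force'])
cv2.imwrite("pics/wi2_b.png",cv2.resize(im,(800,600),interpolation=cv2.INTER_CUBIC))
si=env.snapshot("side")[:,:,::-1]; cv2.imwrite("pics/si2.png",cv2.resize(si[170:290,210:350],(800,600)))
E
```

```text
time_s: 7.5
tool_pos: [0.5467, -0.0645, 0.1337]
eef_rot: [0.755, 0.655, -0.001, -0.001]
ft_force: [-0.1, -0.0, -2.4]
width: 0.0294
-0.0175 [[408.0, 245.0], [408.0, 261.0], [408.0, 341.0], [408.0, 522.0]]
-0.0195 [[408.0, 247.0], [408.0, 263.0], [408.0, 344.0], [408.0, 527.0]]
-0.0215 [[408.0, 248.0], [408.0, 265.0], [408.0, 347.0], [408.0, 532.0]]
[np.float64(0.5466697553348823), np.float64(-0.06452203620469142), np.float64(0.13365370273082786)] [-0.05509193 -0.04827203 -2.42458186]
```

View pics/wi2_b.png

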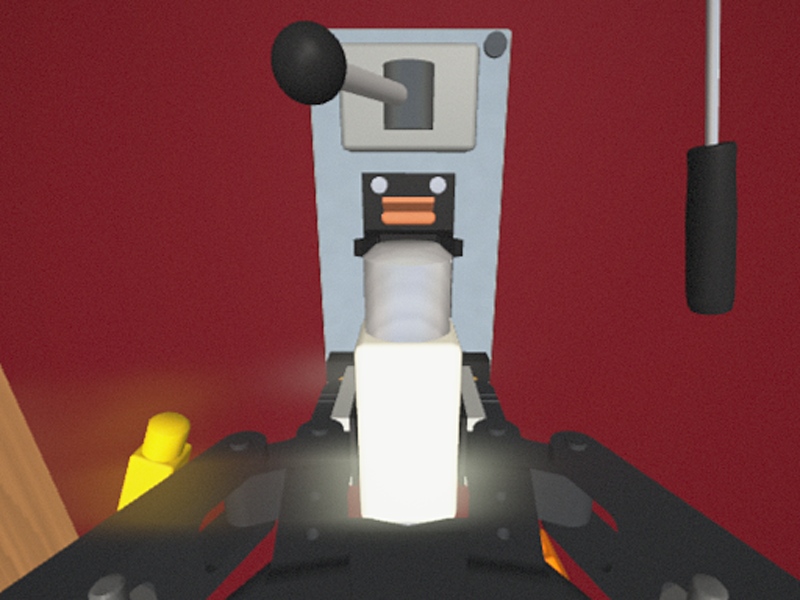

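View pics/si2.png

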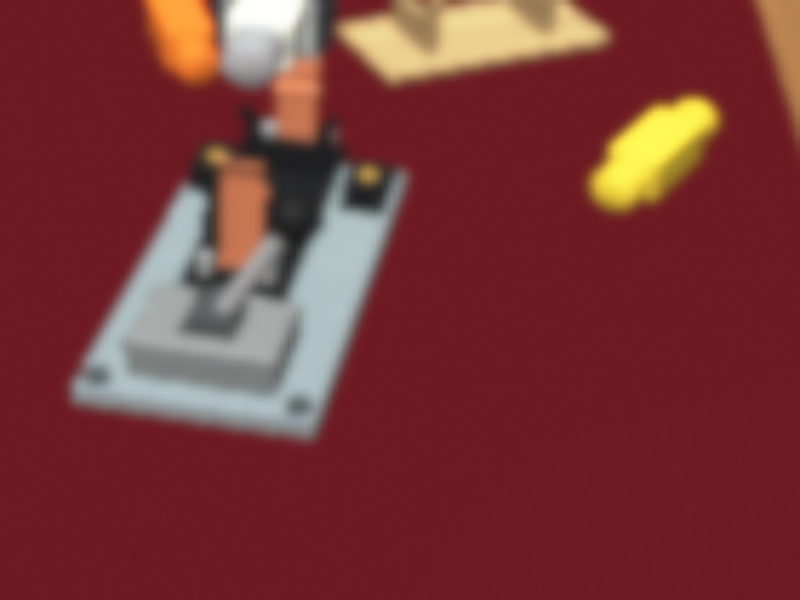

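Laterally the fuse and clip are both at column 408, so they line up. Lengthwise the fuse looks about 1 mm too far toward clip_b, so I'll back off slightly and descend with force checks.

```bash
python3 -m inch '[[[0,-0.12,-2],[0,0,0],0],[[0,-0.12,-4],[0,0,0],0],[[0,-0.12,-5],[0,0,0],0],[[0,-0.12,-5],[0,0,0],0],[[0,-0.12,-5],[0,0,0],0]]'
python3 -m inch '[[[0,0,-0.1],[0,0,0],0],[[0,0,-0.2],[0,0,0],0],[[0,0,-0.2],[0,0,0],0]]'
python3 -m inch '[[[0,0,-0.1],[0,0,0],0],[[0,0,-0.2],[0,0,0],0],[[0,0,-0.2],[0,0,0],0]]'
python3 -m inch '[[[0,0,-0.1],[0,0,0],0],[[0,0,-0.2],[0,0,0],0],[[0,0,-0.2],[0,0,0],0]]'
```

```text
time_s: 8.1
tool_pos: [0.5479, -0.0658, 0.0851]
eef_rot: [0.755, 0.656, 0.0, 0.0]
ft_force: [1.0, -0.8, -2.9]
width: 0.029
time_s: 8.4
tool_pos: [0.5478, -0.0658, 0.0829]
eef_rot: [0.755, 0.656, 0.0, 0.0]
ft_force: [-0.5, -0.3, -2.7]
width: 0.0292
time_s: 8.7
tool_pos: [0.5473, -0.0657, 0.0802]
eef_rot: [0.755, 0.656, -0.0, -0.0]
ft_force: [0.4, -0.8, -3.6]
width: 0.0295
time_s: 9.0
tool_pos: [0.5473, -0.0657, 0.0781]
eef_rot: [0.755, 0.656, -0.0, -0.0]
ft_force: [0.0, -0.8, -3.3]
width: 0.0294
```

```bash
for i in 1 2 3; do :; done
python3 -m inch '[[[0,0,-0.1],[0,0,0],0],[[0,0,-0.2],[0,0,0],0],[[0,0,-0.2],[0,0,0],0]]'
python3 -m inch '[[[0,0,-0.1],[0,0,0],0],[[0,0,-0.2],[0,0,0],0],[[0,0,-0.2],[0,0,0],0]]'
python3 -m inch '[[[0,0,-0.1],[0,0,0],0],[[0,0,-0.2],[0,0,0],0],[[0,0,-0.2],[0,0,0],0]]'
```

```text
time_s: 9.3
tool_pos: [0.5473, -0.0657, 0.0762]
eef_rot: [0.755, 0.656, -0.0, -0.0]
ft_force: [-0.0, -0.6, -3.2]
width: 0.0296
time_s: 9.6
tool_pos: [0.5478, -0.0654, 0.0746]
eef_rot: [0.755, 0.656, 0.001, 0.0]
ft_force: [-0.2, 2.1, -1.3]
width: 0.0293
time_s: 9.9
tool_pos: [0.5482, -0.0655, 0.0729]
eef_rot: [0.755, 0.656, 0.001, 0.0]
ft_force: [0.6, 2.9, 1.7]
width: 0.0295
```

First contact came at TCP z about 0.075, so the seat should be at TCP about 0.048. The +y force says clip_a touched first, so I'll shift 0.6 mm toward +y and go on.

```bash
python3 -m inch '[[[0,0.06,0],[0,0,0],0],[[0,0.06,0],[0,0,0],0]]'
python3 -m inch '[[[0,0,-0.1],[0,0,0],0],[[0,0,-0.2],[0,0,0],0],[[0,0,-0.2],[0,0,0],0]]'
```

```text
time_s: 10.1
tool_pos: [0.5482, -0.0653, 0.0728]
eef_rot: [0.755, 0.656, 0.0, 0.001]
ft_force: [1.9, 1.8, 2.6]
width: 0.0296
time_s: 10.4
tool_pos: [0.5483, -0.0654, 0.071]
eef_rot: [0.755, 0.655, 0.001, 0.001]
ft_force: [1.9, 0.9, 1.9]
width: 0.029
```

```bash
python3 -m inch '[[[0,0,-0.1],[0,0,0],0],[[0,0,-0.2],[0,0,0],0],[[0,0,-0.2],[0,0,0],0]]'
python3 -m inch '[[[0,0,-0.1],[0,0,0],0],[[0,0,-0.2],[0,0,0],0],[[0,0,-0.2],[0,0,0],0]]'
python3 -m inch '[[[0,0,-0.1],[0,0,0],0],[[0,0,-0.2],[0,0,0],0],[[0,0,-0.2],[0,0,0],0]]'
```

```text
time_s: 10.7
tool_pos: [0.5473, -0.0651, 0.0678]
eef_rot: [0.755, 0.656, -0.0, -0.0]
ft_force: [2.7, 1.3, -0.9]
width: 0.0288
time_s: 11.0
tool_pos: [0.5468, -0.065, 0.0657]
eef_rot: [0.755, 0.656, -0.0, -0.001]
ft_force: [2.1, 1.2, -1.5]
width: 0.0294
time_s: 11.3
tool_pos: [0.547, -0.065, 0.064]
eef_rot: [0.755, 0.656, -0.0, -0.0]
ft_force: [0.2, 1.1, -0.6]
width: 0.0294
```

```bash
python3 -m inch '[[[0,0,-0.1],[0,0,0],0],[[0,0,-0.2],[0,0,0],0],[[0,0,-0.2],[0,0,0],0]]'
python3 -m inch '[[[0,0,-0.1],[0,0,0],0],[[0,0,-0.2],[0,0,0],0],[[0,0,-0.2],[0,0,0],0]]'
python3 -m inch '[[[0,0,-0.1],[0,0,0],0],[[0,0,-0.2],[0,0,0],0],[[0,0,-0.2],[0,0,0],0]]'
```

```text
time_s: 11.6
tool_pos: [0.5474, -0.0651, 0.0622]
eef_rot: [0.755, 0.656, -0.0, -0.0]
ft_force: [0.4, 1.6, -1.5]
width: 0.0296
time_s: 11.9
tool_pos: [0.5476, -0.0651, 0.0603]
eef_rot: [0.755, 0.656, 0.0, 0.0]
ft_force: [0.6, 1.8, -0.2]
width: 0.0295
time_s: 12.2
tool_pos: [0.5476, -0.0651, 0.0582]
eef_rot: [0.755, 0.656, 0.0, 0.0]
ft_force: [1.8, -0.1, -1.2]
width: 0.0295
```

```bash
python3 -m inch '[[[0,0,-0.1],[0,0,0],0],[[0,0,-0.1],[0,0,0],0]]'
python3 -m inch '[[[0,0,-0.1],[0,0,0],0],[[0,0,-0.1],[0,0,0],0]]'
```

```text
time_s: 12.4
tool_pos: [0.5476, -0.0651, 0.0573]
eef_rot: [0.755, 0.656, 0.0, 0.0]
ft_force: [1.8, 2.0, -0.3]
width: 0.0293
time_s: 12.6
tool_pos: [0.5475, -0.0651, 0.0562]
eef_rot: [0.755, 0.656, 0.0, 0.0]
ft_force: [1.2, 1.6, -0.5]
width: 0.0296
```

```bash
python3 -m inch '[[[0,0,-0.1],[0,0,0],0],[[0,0,-0.2],[0,0,0],0],[[0,0,-0.2],[0,0,0],0]]'
python3 -m inch '[[[0,0,-0.1],[0,0,0],0],[[0,0,-0.1],[0,0,0],0]]'
python3 -m inch '[[[0,0,-0.1],[0,0,0],0],[[0,0,-0.1],[0,0,0],0]]'
```

```text
time_s: 12.9
tool_pos: [0.5474, -0.0651, 0.0541]
eef_rot: [0.755, 0.656, -0.0, -0.0]
ft_force: [0.9, 0.9, -1.0]
width: 0.0293
time_s: 13.1
tool_pos: [0.5473, -0.0651, 0.0531]
eef_rot: [0.755, 0.656, -0.0, -0.0]
ft_force: [1.3, 1.1, -1.7]
width: 0.0292
time_s: 13.3
tool_pos: [0.5473, -0.065, 0.052]
eef_rot: [0.755, 0.656, -0.0, -0.0]
ft_force: [1.4, 0.9, -3.1]
width: 0.0294
```

```bash
python3 -m inch '[[[0,0,-0.1],[0,0,0],0],[[0,0,-0.1],[0,0,0],0]]'
python3 -m inch '[[[0,0,-0.1],[0,0,0],0],[[0,0,-0.1],[0,0,0],0]]'
```

```text
time_s: 13.5
tool_pos: [0.5469, -0.065, 0.0507]
eef_rot: [0.755, 0.656, -0.0, -0.001]
ft_force: [2.1, 1.5, -5.7]
width: 0.0294
time_s: 13.7
tool_pos: [0.5467, -0.0649, 0.0495]
eef_rot: [0.755, 0.656, -0.0, -0.001]
ft_force: [0.6, 1.6, -8.2]
width: 0.0296
```

```bash
python3 -m inch '[[[0,0,-0.1],[0,0,0],0],[[0,0,-0.1],[0,0,0],0]]'
```

```text
time_s: 13.9
tool_pos: [0.5467, -0.0649, 0.0487]
eef_rot: [0.755, 0.656, -0.0, -0.001]
ft_force: [1.0, 1.4, -9.0]
width: 0.0292
```

The force has turned to a pull of about 6 N downward, so the beads have snapped in. I'll keep going until the rests push back.

```bash
python3 -m inch '[[[0,0,-0.1],[0,0,0],0],[[0,0,-0.1],[0,0,0],0]]'
python3 -m inch '[[[0,0,-0.05],[0,0,0],0],[[0,0,-0.05],[0,0,0],0]]'
```

```text
time_s: 14.1
tool_pos: [0.5471, -0.0648, 0.0481]
eef_rot: [0.755, 0.656, 0.0, -0.0]
ft_force: [-0.3, 1.6, -7.5]
width: 0.0295
time_s: 14.3
tool_pos: [0.5474, -0.0649, 0.0479]
eef_rot: [0.755, 0.656, 0.0, -0.0]
ft_force: [-0.1, 3.5, -5.9]
width: 0.0295
```

```bash
python3 -m inch '[[[0,0,-0.05],[0,0,0],0],[[0,0,-0.05],[0,0,0],0]]'
python3 -m inch '[[[0,0,-0.05],[0,0,0],0],[[0,0,-0.05],[0,0,0],0]]'
```

```text
time_s: 14.5
tool_pos: [0.5477, -0.0651, 0.0475]
eef_rot: [0.755, 0.656, 0.0, 0.0]
ft_force: [0.6, 2.6, -5.1]
width: 0.029
time_s: 14.7
tool_pos: [0.5477, -0.0651, 0.0473]
eef_rot: [0.755, 0.656, 0.0, 0.0]
ft_force: [0.0, 4.0, -0.2]
width: 0.029
```

```bash
python3 -m inch '[[[0,0,-0.05],[0,0,0],0],[[0,0,-0.05],[0,0,0],0]]'
python3 -m inch '[[[0,0,-0.03],[0,0,0],0],[[0,0,-0.03],[0,0,0],0],[[0,0,-0.03],[0,0,0],0]]'
```

```text
time_s: 14.9
tool_pos: [0.5478, -0.0651, 0.0472]
eef_rot: [0.755, 0.656, 0.0, 0.0]
ft_force: [-2.9, 3.7, 5.4]
width: 0.0291
time_s: 15.2
tool_pos: [0.5478, -0.0651, 0.0472]
eef_rot: [0.755, 0.656, 0.0, 0.0]
ft_force: [-3.0, 3.7, 7.3]
width: 0.0293
```

Now z has stopped and the force is rising (+7 N), so the fuse is down on its rests. Releasing and rising to look.

```bash
python3 -m inch '[[[0,0,0.05],[0,0,0],0.6],[[0,0,0.05],[0,0,0],1],[[0,0,0.05],[0,0,0],1],[[0,0,0.05],[0,0,0],1],[[0,0,0.05],[0,0,0],1],[[0,0,0.05],[0,0,0],1]]'
python3 -m inch '[[[0,0,1.5],[0,0,0],1],[[0,0,4],[0,0,0],1],[[0,0,8],[0,0,0],1],[[0,0,12],[0,0,0],1],[[0,0,14],[0,0,0],1],[[0,0,14],[0,0,0],1],[[0,0,14],[0,0,0],1]]'
python3 - <<'E'
from h import *
s=env.sense(); im=env.snapshot("wrist")[:,:,::-1].copy(); cv2.imwrite("pics/ws.png",im)
js=dict(p=list(s['tool_pos']),q=list(s['eef_rot'])); json.dump(js,open("ws.json","w")); print(js['p'],s['ft_force'])
print([(round(d['confidence'],2),d['position']) for d in env.search_frame("wrist","isolator_tip")])
cv2.imwrite("pics/ws_b.png",cv2.resize(im,(800,600),interpolation=cv2.INTER_CUBIC))
si=env.snapshot("side")[:,:,::-1]; cv2.imwrite("pics/si3.png",cv2.resize(si[170:260,220:340],(800,600)))
for z in (.0665,.052):
  print(proj([[.546+.1444*a,-.065+.9895*a,z] for a in (-.055,.055)],js)/.64)
E
```

```text
time_s: 15.8
tool_pos: [0.5474, -0.0652, 0.0465]
eef_rot: [0.755, 0.656, -0.0, 0.0]
ft_force: [0.1, 0.1, 1.3]
width: 0.0854
time_s: 16.5
tool_pos: [0.5475, -0.0652, 0.1863]
eef_rot: [0.755, 0.656, 0.0, 0.0]
ft_force: [-0.0, 0.5, 0.2]
width: 0.0852
[np.float64(0.5475483998303242), np.float64(-0.06516555050927912), np.float64(0.18633166506886412)] [-0.00734118  0.49046384  0.20780241]
[(0.7, [0.5345, -0.1259, 0.0933]), (0.61, [0.5336, 0.0499, 0.1145])]
[[405.294466   375.32572525]
 [405.71419352 205.0145795 ]]
[[405.40134794 365.96669458]
 [405.8123775  203.2808695 ]]
```

View pics/ws_b.png

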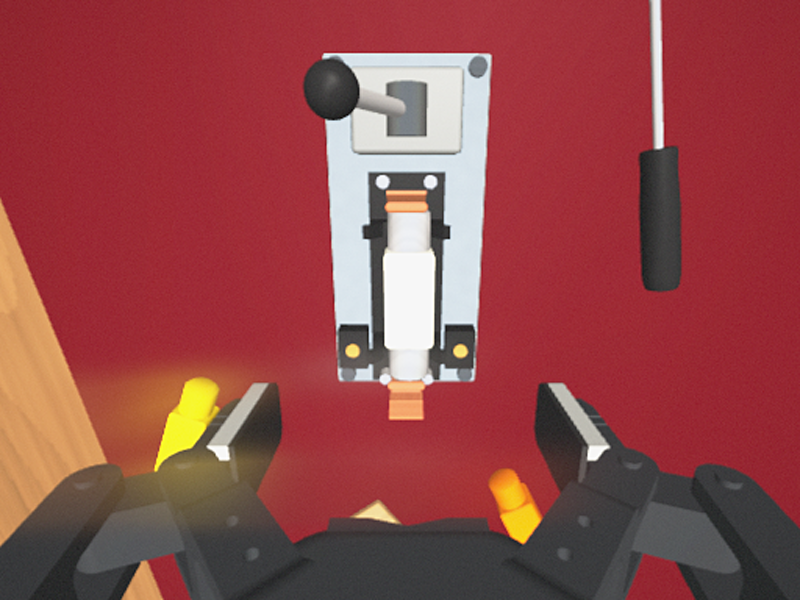

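View pics/si3.png

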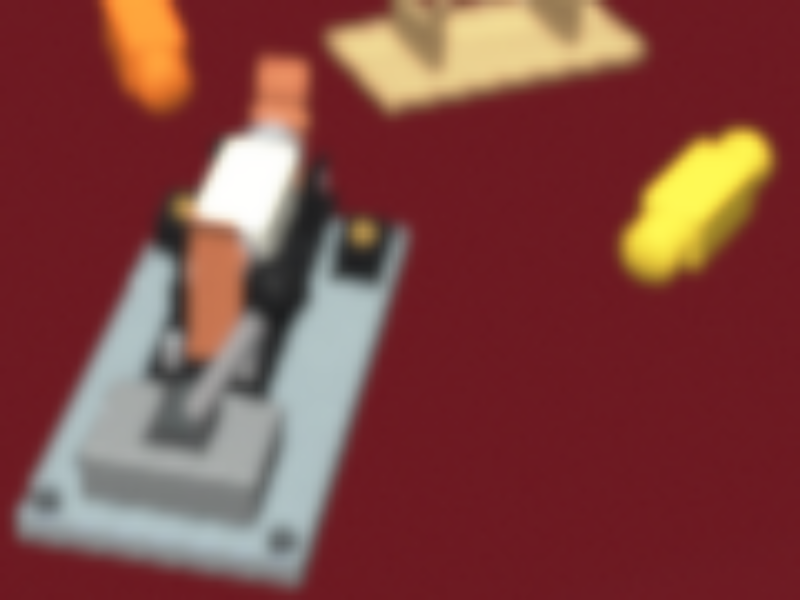

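The wrist view shows the fuse between both clips, with beads over both ends at (407,207) and (406,386), level and centred on the rests. The side view agrees. The gripper is clear of it. Next is the lever: I'll check the predicted ball position against its pixel at (331,90).

```bash
python3 - <<'E'
from h import *
js=json.load(open("ws.json"))
o=np.array([.5468,-.065,0]);xh=np.array([.9895,-.1444,0]);yh=np.array([.1444,.9895,0])
for a in (-.5,.5):
    P=o+np.sin(a)*.08*xh+.11*yh+[0,0,.034+.08*np.cos(a)]; print(P,proj([P],js)/.64)
E
python3 -m inch '[[[-2,4,0],[0,0,0],0],[[-4,8,0],[0,0,0],0],[[-6.5,12.1,0],[0,0,0],0],[[-6.5,12.1,-2],[0,0,0],0],[[-6.5,12.1,-2],[0,0,0],0],[[-6.5,12.1,-2],[0,0,0],0],[[-6.5,12.1,-5],[0,0,0],0],[[-6.5,12.1,-8.9],[0,0,0],0],[[-6.5,12.1,-8.9],[0,0,0],0],[[-6.5,12.1,-8.9],[0,0,0],0]]'
python3 - <<'E'
from h import *
s=env.sense(); im=env.snapshot("wrist")[:,:,::-1].copy()
print(s['tool_pos'],s['width'],s['ft_force'])
cv2.imwrite("pics/wl.png",cv2.resize(im,(800,600),interpolation=cv2.INTER_CUBIC))
E
```

```text
[0.52473267 0.04938332 0.1042066 ] [[325.18321162  89.76467873]]
[0.60063533 0.03830668 0.1042066 ] [[489.52428362  90.44828226]]
time_s: 17.65
tool_pos: [0.4822, 0.0552, 0.0978]
eef_rot: [0.756, 0.655, -0.001, -0.001]
ft_force: [0.7, 0.4, 0.9]
width: 0.0001
[0.48223526 0.05520028 0.09778517] 0.00014718883754557242 [0.70666203 0.42335731 0.87574275]
```

View pics/wl.png

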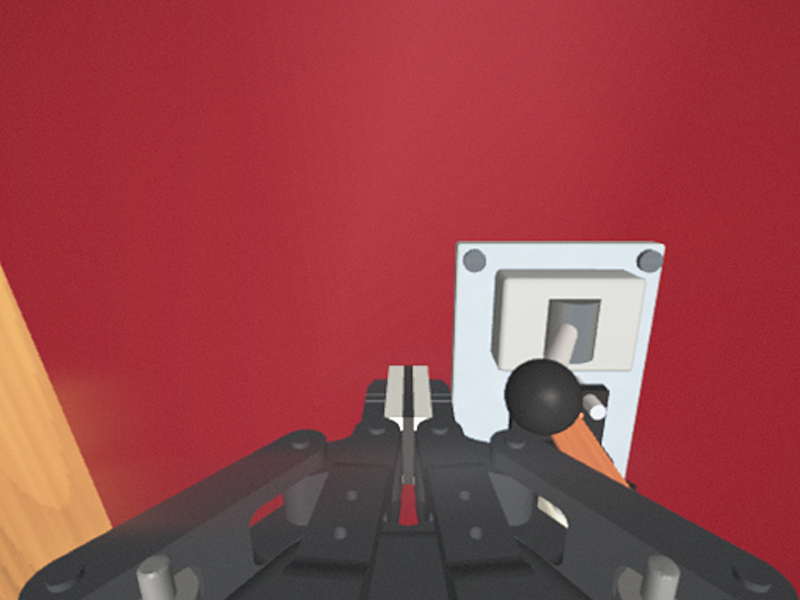

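The ball is at (543,396), right of the closed fingertips at (408,390) and in line with them. I'll push along unit +x.

```bash
python3 -m inch '[[[0.99,-0.14,0.2],[0,0,0],0],[[1.98,-0.29,0.3],[0,0,0],0],[[2.97,-0.43,0.3],[0,0,0],0],[[3.96,-0.58,0.3],[0,0,0],0]]'
python3 -m inch '[[[0.8,-0.115,0],[0,0,0],0],[[1.6,-0.23,0],[0,0,0],0],[[2.4,-0.35,0],[0,0,0],0]]'
python3 -m inch '[[[0.8,-0.115,0],[0,0,0],0],[[1.5,-0.22,0],[0,0,0],0],[[1.5,-0.22,0],[0,0,0],0]]'
python3 - <<'E'
from h import *
s=env.sense(); im=env.snapshot("wrist")[:,:,::-1].copy()
print(s['tool_pos'],s['width'],s['ft_force'], (s['tool_pos'][:2]-[.5468,-.065])@[.9895,-.1444])
cv2.imwrite("pics/wl2.png",cv2.resize(im,(800,600),interpolation=cv2.INTER_CUBIC))
E
```

```text
time_s: 18.1
tool_pos: [0.5201, 0.0507, 0.1078]
eef_rot: [0.755, 0.656, -0.0, -0.001]
ft_force: [-33.3, 1.5, 79.4]
width: -0.0002
time_s: 18.4
tool_pos: [0.5476, 0.0465, 0.1012]
eef_rot: [0.755, 0.656, 0.001, 0.001]
ft_force: [-0.7, 0.0, 0.7]
width: 0.0001
time_s: 18.7
tool_pos: [0.5621, 0.0441, 0.1001]
eef_rot: [0.755, 0.655, 0.0, 0.0]
ft_force: [-0.7, -0.3, 0.6]
width: -0.0001
[0.56210876 0.04413303 0.10006933] -0.00010889903301800309 [-0.66643622 -0.34859336  0.59887931] -0.000610790991702941
```

View pics/wl2.png

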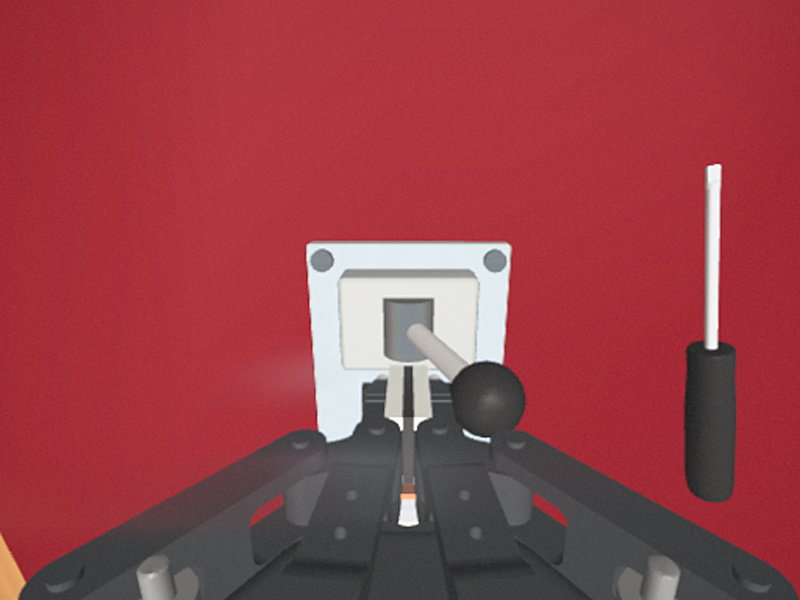

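That step briefly read 79 N vertically: the rising ball wedged under a knuckle of the gripper. It's free now at about 0 N. The ball is at (488,400), past upright. I'll raise the tool slightly and finish in small, checked steps.

```bash
python3 -m inch '[[[0,0,0.4],[0,0,0],0],[[0.2,-0.03,0.4],[0,0,0],0]]'
python3 -m inch '[[[0.2,-0.03,0],[0,0,0],0],[[0.4,-0.06,0],[0,0,0],0]]'
python3 -m inch '[[[0.2,-0.03,0],[0,0,0],0],[[0.2,-0.03,0],[0,0,0],0]]'
python3 -m inch '[[[0.2,-0.03,0],[0,0,0],0],[[0.2,-0.03,0],[0,0,0],0]]'
```

```text
time_s: 18.95
tool_pos: [0.563, 0.0441, 0.1051]
eef_rot: [0.755, 0.656, 0.0, 0.0]
ft_force: [0.9, 0.5, 0.2]
width: -0.0001
time_s: 19.15
tool_pos: [0.5668, 0.0436, 0.1046]
eef_rot: [0.755, 0.656, -0.0, -0.0]
ft_force: [-0.6, 1.0, 0.5]
width: 0.0002
time_s: 19.35
tool_pos: [0.5692, 0.0431, 0.1045]
eef_rot: [0.755, 0.656, 0.0, 0.0]
ft_force: [0.8, -0.1, -0.7]
width: 0.0003
time_s: 19.55
tool_pos: [0.5712, 0.0429, 0.1045]
eef_rot: [0.755, 0.656, 0.0, 0.0]
ft_force: [-0.6, 0.5, 0.2]
width: -0.0002
```

```bash
python3 -m inch '[[[0.2,-0.03,0],[0,0,0],0],[[0.3,-0.04,0],[0,0,0],0]]'
python3 -m inch '[[[0.2,-0.03,0],[0,0,0],0],[[0.3,-0.04,0],[0,0,0],0]]'
python3 - <<'E'
from h import *
s=env.sense(); im=env.snapshot("wrist")[:,:,::-1].copy()
print(s['tool_pos'],s['ft_force'], (s['tool_pos'][:2]-[.5468,-.065])@[.9895,-.1444])
js=dict(p=list(s['tool_pos']),q=list(s['eef_rot']))
o=np.array([.5468,-.065,0]);xh=np.array([.9895,-.1444,0]);yh=np.array([.1444,.9895,0])
for a in (.2,.3,.4,.5):
    P=o+np.sin(a)*.08*xh+.11*yh+[0,0,.034+.08*np.cos(a)]; print(a,proj([P],js)/.64)
cv2.imwrite("pics/wl3.png",cv2.resize(im,(800,600),interpolation=cv2.INTER_CUBIC))
E
```

```text
time_s: 19.75
tool_pos: [0.5742, 0.0425, 0.1046]
eef_rot: [0.755, 0.656, 0.0, 0.0]
ft_force: [-0.5, -0.2, 0.4]
width: -0.0001
time_s: 19.95
tool_pos: [0.5773, 0.042, 0.1046]
eef_rot: [0.755, 0.656, 0.0, 0.0]
ft_force: [-1.0, -0.3, 0.1]
width: -0.0002
[0.57731049 0.04204334 0.10458428] [-1.03953475 -0.29132439  0.14811683] 0.01473307033915798
0.2 [[411.64373964 396.78582669]]
0.3 [[433.81583588 394.0598105 ]]
0.4 [[454.55053305 390.36005376]]
0.5 [[473.43604158 385.82118728]]
```

View pics/wl3.png

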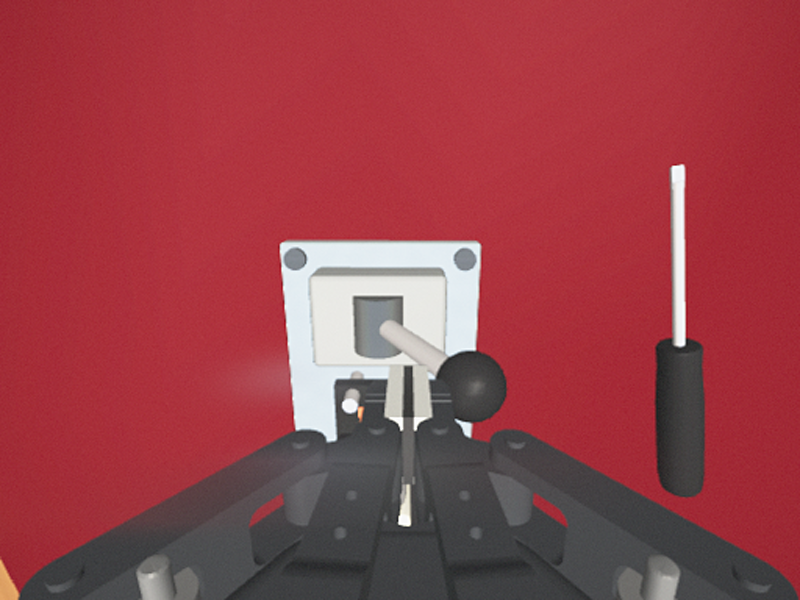

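The ball is at (472,386); the model predicts (473,386) for fully on. I'll nudge until I feel the stop.

```bash
python3 -m inch '[[[0.1,-0.015,0],[0,0,0],0],[[0.1,-0.015,0],[0,0,0],0]]'
python3 -m inch '[[[0.1,-0.015,0],[0,0,0],0],[[0.1,-0.015,0],[0,0,0],0]]'
python3 -m inch '[[[0.1,-0.015,0],[0,0,0],0],[[0.1,-0.015,0],[0,0,0],0]]'
```

```text
time_s: 20.2
tool_pos: [0.578, 0.0419, 0.1045]
eef_rot: [0.755, 0.656, -0.0, -0.0]
ft_force: [-2.0, -0.4, -0.1]
width: 0.0
time_s: 20.4
tool_pos: [0.5783, 0.0419, 0.1044]
eef_rot: [0.755, 0.656, -0.0, -0.001]
ft_force: [-1.9, 0.6, 1.7]
width: 0.0001
time_s: 20.6
tool_pos: [0.5785, 0.0419, 0.1043]
eef_rot: [0.755, 0.656, -0.001, -0.001]
ft_force: [-4.4, -0.3, 2.6]
width: 0.0001
```

```bash
python3 -m inch '[[[0.1,-0.015,0],[0,0,0],0],[[0.1,-0.015,0],[0,0,0],0],[[0.1,-0.015,0],[0,0,0],0]]'
python3 -m inch '[[[-1,0.145,0],[0,0,0],0],[[-3,0.43,0],[0,0,0],0],[[-4,0.58,1],[0,0,0],0],[[-4,0.58,4],[0,0,0],0],[[-4,0.58,8],[0,0,0],0],[[-4,-4,9],[0,0,0],0],[[-4,-8.5,9],[0,0,0],0],[[-4,-10.5,9],[0,0,0],0],[[-4,-10.5,9],[0,0,0],0],[[-4,-10.5,9],[0,0,0],0]]'
python3 - <<'E'
from h import *
s=env.sense(); im=env.snapshot("wrist")[:,:,::-1].copy()
js=dict(p=list(s['tool_pos']),q=list(s['eef_rot'])); print(js['p'],s['ft_force'])
o=np.array([.5468,-.065,0]);xh=np.array([.9895,-.1444,0]);yh=np.array([.1444,.9895,0])
for a in (.4,.45,.5):
    P=o+np.sin(a)*.08*xh+.11*yh+[0,0,.034+.08*np.cos(a)]; print(a,proj([P],js)/.64)
cv2.imwrite("pics/wf.png",cv2.resize(im,(800,600),interpolation=cv2.INTER_CUBIC))
si=env.snapshot("side")[:,:,::-1]; cv2.imwrite("pics/si4.png",cv2.resize(si[170:260,220:340],(800,600)))
E
```

```text
time_s: 20.9
tool_pos: [0.5787, 0.0419, 0.1042]
eef_rot: [0.755, 0.656, -0.001, -0.002]
ft_force: [-7.8, 0.9, 3.0]
width: 0.0001
time_s: 21.9
tool_pos: [0.5415, -0.0637, 0.1953]
eef_rot: [0.755, 0.655, 0.001, 0.001]
ft_force: [-0.6, 1.4, -0.2]
width: 0.0
[np.float64(0.5414547139741542), np.float64(-0.06367313510271774), np.float64(0.19531289723524456)] [-0.60712076  1.38766959 -0.22988393]
0.4 [[484.94347187  93.90046385]]
0.45 [[491.900085    94.50603144]]
0.5 [[498.5002179   95.16390518]]
```

View pics/wf.png

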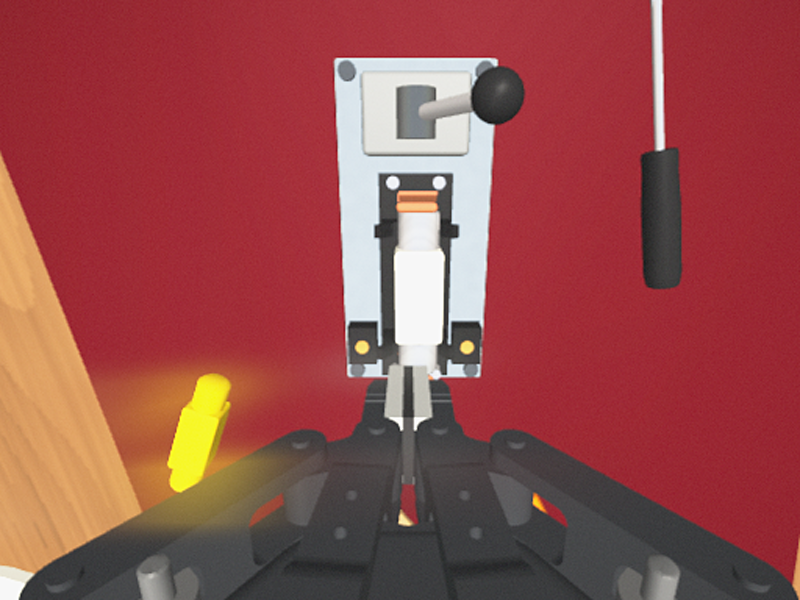

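View pics/si4.png

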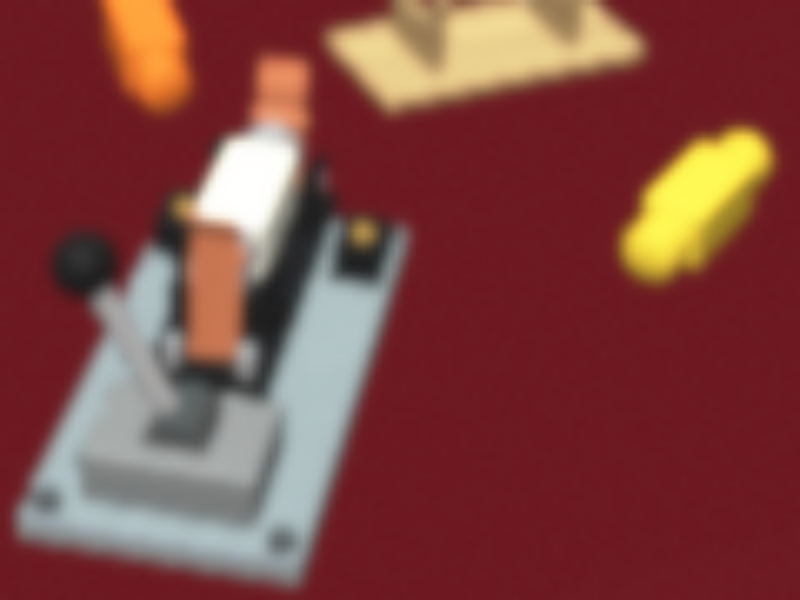

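The ball is at (498,95), exactly the fully-on prediction. The fuse is still clipped in under both beads, unchanged in the side view, and the screwdriver hasn't moved. The gripper is clear, so I'm handing in.

```bash
python3 -c "
from station import env
print(env.finish_job())"
```

```text
the job is handed in; nothing more can be done
None
```

The long fuse is snapped in on its rests, released, and the isolator lever was then thrown fully on. However, one contact while I was pushing the lever may count against the force limit.

- **Fuse:** I took the white fuse from the cradle and lowered it between the clips in 1–2 mm steps. It met the clips at tool height 75 mm, and below about 52 mm they pulled it down (the snap). It stopped at 47 mm. The highest reading at the fuse during insertion was about +7 N on the rests, roughly 10 N with its weight added back. The picture after release shows both beads over the ends and the fuse level.
- **Lever:** I pushed the ball until I felt the stop (about 8 N). In the last wrist picture it sits at (498,95), where fully on is predicted at (498.5,95). The job was handed in at about 22 s with the robot clear of everything.
- **What went wrong:** on the first fast stroke the rising ball wedged briefly under the closed gripper's knuckle. The wrist read 79 N upward and −33 N in x. That is under the 120 N wrist limit, but if the knuckle counts as gripper body it may have passed the 40 N limit. I only read forces at the end of each move, so the true peak could have been higher. It freed itself, and I finished with small, checked steps. The fuse and unit looked unchanged afterwards.
- **Not touched:** I did not go near the short fuse or the look-alikes. The screwdriver is unmoved in the last picture, but I did not re-check the short fuse in its tray.

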